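# Index the carriage of a mould-fence rail to its next hole and hold the lock pin in

### The job

The blue carriage on the rail must close up to the plaster mould by one hole. Holding the rubber mallet, knock the brass stop peg in the rail down flush (touch the peg with the mallet only), and set the mallet back down on the bench, clear of the rail. Then pull up the red plunger knob, slide the carriage towards the mould to the next hole, bring the lock pin down fully home in it, and finish still gripping the knob with the pin engaged; leave the mould, the cup and the timer where they are.

Things in the scene. Friction and masses are not known exactly. Their poses are not given: they have to be found in the camera images.
- rail: fixed indexing rail, 70 wide (its x) x 250 long (its y) mm, flat aluminium top 30 mm above the bench; origin at the centre of its underside on the bench. Its +y axis points along the rail from the carriage's starting end to the end with the mould and the 30 mm high end stop. Two lock holes of 13 mm lie on the line x = -16 mm, at y = -70 mm (where the pin starts) and y = 0 (the next hole)
- carriage (a joint): slide of the blue carriage (84 across x 60 along the rail, top 52 mm above the bench, underside 3 mm above the rail) along the rail's +y, in m: 0 in the starting hole, 0.070 at the next hole; friction about 1.5 N; travel ends at -0.003 and 0.075. While the lock pin is in a hole the carriage moves only about 1.5 mm either way. It cannot pass the brass peg while the peg stands up
- plunger (a joint): lock plunger on the carriage, in m: 0 when the pin is fully home, grows as the red knob is pulled up, ends at 0.018. A spring pushes it down with 4 to 6.5 N. The round-nosed 10 mm pin leaves the hole at 0.009; between the holes it rests on the rail at 0.009
- knob_mid (a point): middle of the red plunger knob, an upright cylinder 26 mm in diameter and 38 mm high (its foot 6 mm above the carriage top when the pin is home, its middle 77 mm above the bench); it moves with carriage and plunger, z up, y along the rail. With the carriage at joint 0 it is at x = -16, y = -70 mm in the rail's frame
- dog (a joint): brass stop peg, driven down into the rail, in m: starts at 0 to 0.003 (standing 16 to 13 mm proud of the rail top), 0.016 flush with the rail top (end of travel); stays where it is left; friction about 5 N, more when it is driven fast
- dog_top (a point): centre of the flat top of the brass peg (15.6 mm in diameter), which moves down with it; at x = +14, y = -4 mm in the rail's frame, 46 mm above the bench when fully up and 30 mm when flush. The carriage's front face starts 36 mm from the peg's axis, the mould's face 40 mm from it on the other side (both stand 22 to 26 mm above the rail top)
- mallet_grip (a point): point on the axis of the mallet's round wooden handle (27 mm in diameter), 50 mm from the axis of the head and near the balance point; a place to grip from above. x points along the handle away from the head, z up as the mallet stands. The mallet (0.42 kg, 265 mm long) stands on one flat face of its head, its handle level, 47.5 mm above the bench; the end of the handle lies in the 36 mm wide notch of a wooden rest
- mallet_head (a point): centre of the black rubber mallet head, an upright cylinder 60 mm in diameter and 95 mm high: the striking face is 47.5 mm below this point. Same axes as mallet_grip
- mallet: the whole rubber mallet; origin 103 mm from the head's axis along the handle and 30 mm to one side, at the handle's height; its x axis points down as it stands
- mallet_rest: fixed wooden rest 60 x 26 x 48 mm with a notch (floor 34.5 mm above the bench) under the end of the mallet's handle; origin at the centre of its underside, the handle crosses it nearly along its y; the head lies about 213 mm from it towards its -y
- sprig_mould_mid (a point): middle of the white plaster mould, 50 x 62 x 26 mm, loose on the rail in front of the end stop; about 6 mm ahead of the carriage when that is in the next hole
- cup_mid (a point): middle of a terracotta cup, 62 mm wide, 53 mm high, loose, behind the rail
- timer_mid (a point): middle of a cream timer, 41 x 64 x 65 mm, loose, behind the rail

How it is judged:
By the outcome, as a careful person would: the job done as asked, in the order asked, and still so for the second after the job is handed in, while the arm keeps its last pose, push and grip.
It also fails if it takes over 51 s, if anything falls off the work surface, if the arm or the gripper's body presses on something with over 40 N, if the wrist force passes 120 N, or if a joint passes its speed limit or range.

### The arm

A 6-joint arm with a two-finger parallel gripper is mounted at the origin on a cart in front of the work surface, level with it; the furniture and walls round the work are solid. World frame = base frame: x ahead of the robot, y to its left, z up, the work surface at z = 0. Lengths are in m, angles in degrees, forces in N, time in s.
With the tool pointing down it reaches from about 0.3 to 0.75 m from the base axis. Payload 8.5 kg.
Tool frame: the origin (TCP) lies at the very end of the fingers, on their centre line; the grasp point (between the pads) lies 19 mm behind it (env.grip_point_offset is the distance from the TCP to the grasp point, in m); z points along the fingers, y is the direction in which the jaws open and shut (so a half turn about z gives the same grasp; the last joint's range is limited). The gripper opens to 85 mm and grips with 20 to 120 N. Pads are 22 mm wide; open, the fingers measure 114 mm over their backs; the gripper's body (76 mm by 85 mm) begins 54 mm behind the grasp point. The pads swing forward as they close: fully open they stand 13 mm farther back than shut.
Start: joints at [-87.393, 21.807, 74.336, -0, 83.858, -12.336], TCP at [0.142, -0.531, 0.231] pointing down, gripper open.
Joint ranges: [-178.18, 178.18], [-50.72, 133.34], [12.68, 142.11], [-81.47, 261.47], [9.98, 163.14], [-165.26, 165.26]. Speed limits (degrees/s): [136.94, 136.94, 180, 180, 180, 180].

### API

Orientations are given as a 3x3 rotation matrix whose columns are the frame's x, y, z axes.
In Python, from rig import env gives the robot as it stands.
- The arm moves only by the tool move_arm, never from a script. Its argument "moves" is a list of rows, each a list of 4 numbers: the shift along the tool's x, y, z in mm, then the turn about the tool's z in rad. In form: [[tx, ty, tz, spin], ...]. A call has 1 to 20 rows; each row is the pose to reach, as a shift and turn from the pose commanded when the call began, along the tool's axes at that moment; what a row does not reach only later rows make up. A row lasts 1/10 s, in which the tool goes at most 50 mm and 8.59 degrees, less where a joint would pass 70% of its speed; a pose out of reach is approached as far as the arm can. A call with a gripper value outside its range is refused whole. "grip" is the closure, from 0 (fully open) to 1 (shut), set as the call begins (left out, the last holds). The fingers move at their own pace and stop on an object; "grip_force" is the grip in N (left out, the last holds). Time passes only in rows, so rows that repeat a pose let the fingers close. It gives the time, the measured TCP pose, the force and the opening at its end, in the units of the state.
- env.observe(): the state, without advancing time (a new reading comes with each control period).
- env.get_image(name): name is "scene" or "top" or "wrist"; returns the picture (420x560x3 uint8, red, green, blue); there is no depth.
- env.get_calibration(name): a dict with "fovy" (degrees; the focal length in pixels is half the picture's height over the tangent of half this angle, whatever the lens; pixels are square), "cx", "cy" (the principal point, pixels), "k1" (the pictures are not rectified: a ray, as slopes to the right and down, at radius r is drawn at 1 + k1 r^2 times it, then the intrinsics apply), "extrinsics" (4x4, takes a point from world to camera coordinates); the wrist camera has in their place "tool_from_camera" (4x4, takes a point from camera to tool coordinates, whose origin is the TCP and whose axes are the flange's). Camera axes: x right, y up, looking along -z (the intrinsics and any distortion apply to the point x, -y, -z); pixel columns grow to the right and rows downward; lengths in m; the calibration is good to about 2 mm. A picture is of the moment at which its call begins: read the wrist's pose just before it. get_calibration takes no time and is no camera call.
- env.close_job(): hands the job in, once; it reports no verdict.
Trained networks look in the newest picture that a camera, given by its name, has taken for a name from the list of things; names that differ only in an ending like _2 or _b are one class to them, and where a whole thing is asked for, a point or a joint stands for the part that bears it (a point fixed in the world has none). Each returns a list of dicts, best first, with "conf" (0 to 1); they miss things now and then, are a little off and sometimes report something else, mostly with a low value. They report only what shows in the picture. A call takes as long as a camera call.
- env.silhouettes(camera, name): "region" (420x560 bool, what is visible of it) and "point" ([row, column] in pixels, amid what is visible of it).
- env.tip_of(camera, name): "point" ([row, column] in pixels: a listed point, or the origin of a listed thing).
The state is a dict: "time_s": time; "q": joint angles; "qvel": joint speeds; "joint_efforts": joint torques, N m; "position": TCP position; "tool_rot": TCP orientation; "ft_force": force on the tool from outside, world axes, zero at the start; "wrist_torque": the same for the moment, N m; "grip_width": finger opening in m.
Only numpy, scipy, OpenCV 4.12 (cv2) and the standard library are available. Lean on these libraries where they do the work, as an engineer would, in place of code of your own. Each camera call takes 0.05 s, during which the arm holds its last target.

## Working session

There is one attempt and no reset: what is moved stays moved. The work goes in short steps, Python scripts to look and compute and a tool call to move; the robot and the scene stay as the last step left them, time stands still between calls to the robot, and variables do not carry over. Pictures are saved under pics/ and viewed, and the job is handed in when it is done.

Besides the shell and the picture viewer there is one more tool, called after "Call:" in YAML: its name, and indented under it one key for each argument. move_arm: Moves the arm, as the interface text tells. Its arguments: {"type":"object","properties":{"moves":{"type":"array"},"grip":{"type":"number"},"grip_force":{"type":"number"}},"required":["moves"]}

```bash
mkdir -p pics; ls
python3 - <<'E'
from rig import env
import cv2,numpy as np
s=env.observe()
for k,v in s.items(): print(k,np.round(v,4).tolist())
print(env.grip_point_offset)
for n in ["scene","top","wrist"]:
    im=env.get_image(n); cv2.imwrite(f"pics/{n}0.png",im[:,:,::-1])
    print(n,env.get_calibration(n))
E
```

```text
pics
time_s 0.0
q [-87.3927, 21.8423, 74.385, -0.0007, 83.856, -12.3361]
qvel [-0.0594, 0.0028, -0.0286, -0.0106, -0.0837, 0.0011]
joint_efforts [0.0004, -44.8458, -23.1277, -0.0002, 0.0047, -0.0]
position [0.1418, -0.5311, 0.2307]
tool_rot [[0.9662, 0.2579, -0.0001], [0.2579, -0.9662, 0.0015], [0.0003, -0.0014, -1.0]]
ft_force [0.4044, -0.6538, -0.2964]
wrist_torque [0.0105, 0.038, 0.0003]
grip_width 0.0857
0.0187
scene {'fovy': 54.67132872078114, 'cx': 275.93381233544284, 'cy': 210.34460218957156, 'k1': -0.08521969972166425, 'extrinsics': array([[-0.82150856, -0.57017554, -0.00485125,  0.59216646],
       [ 0.40211409, -0.58535587,  0.70403321, -0.11315586],
       [-0.40426222,  0.57641855,  0.71015048, -1.01516259],
       [ 0.        ,  0.        ,  0.        ,  1.        ]])}
top {'fovy': 56.03962798847431, 'cx': 283.19495859342385, 'cy': 212.60725652348776, 'k1': -0.09872349469349338, 'extrinsics': array([[ 0.06019307, -0.99818389,  0.00239204,  0.20632691],
       [ 0.97647459,  0.0593807 ,  0.20729524, -0.56198393],
       [-0.20706081, -0.01014197,  0.9782755 , -0.84325424],
       [ 0.        ,  0.        ,  0.        ,  1.        ]])}
wrist {'fovy': 69.45343617499758, 'cx': 280.0869300225495, 'cy': 211.06336233626516, 'k1': -0.0403457723741071, 'tool_from_camera': array([[ 2.90558589e-04,  9.53355610e-01,  3.01849296e-01,
         7.81793887e-02],
       [ 9.99999813e-01, -4.39595248e-04,  4.25815341e-04,
        -6.41578765e-04],
       [ 5.38644960e-04,  3.01849115e-01, -9.53355559e-01,
        -1.42672245e-01],
       [ 0.00000000e+00,  0.00000000e+00,  0.00000000e+00,
         1.00000000e+00]])}
```

View pics/scene0.png

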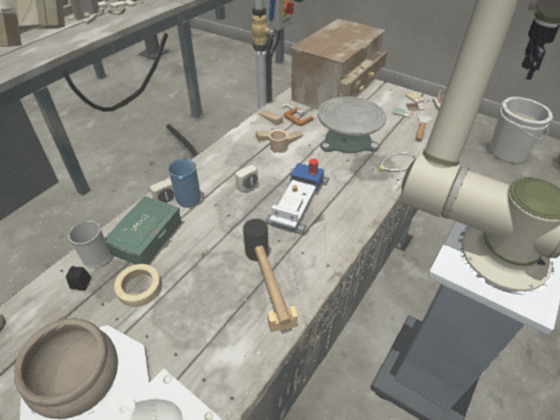

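View pics/top0.png

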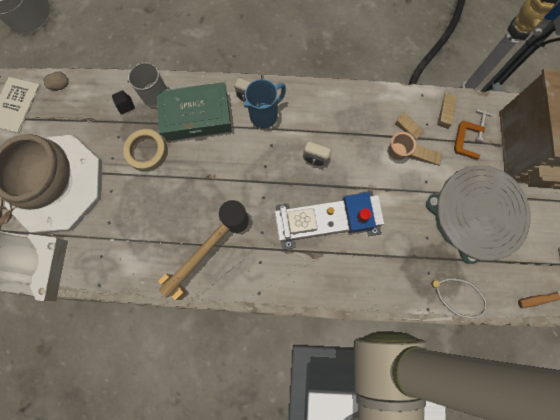

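View pics/wrist0.png

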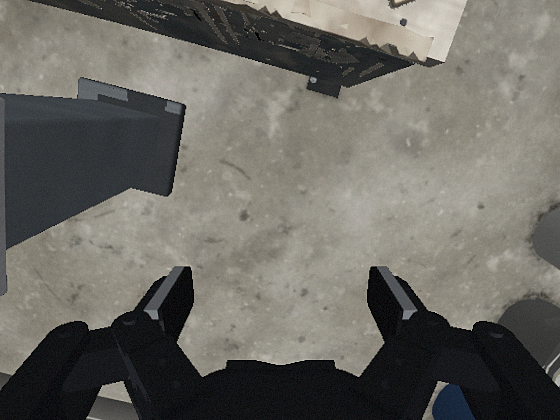

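Scene and top both show everything: in the top view the mallet head is at about (216,232), the handle end at (290,165), the brass peg at (210,331), the red knob at (214,364), the cup at (147,402) and the timer at (153,317). Next I'll triangulate these points.

```bash
cat > h.py <<'E'
import numpy as np, cv2
from scipy.optimize import least_squares
from rig import env
def cam(name,pose=None):
    c=env.get_calibration(name); f=210/np.tan(np.radians(c['fovy'])/2)
    if name=='wrist':
        p,R=pose; T=np.eye(4);T[:3,:3]=R;T[:3,3]=p
        E=np.linalg.inv(T@c['tool_from_camera'])
    else: E=c['extrinsics']
    return dict(f=f,cx=c['cx'],cy=c['cy'],k1=c['k1'],E=E)
def proj(C,P):
    P=np.atleast_2d(P); X=P@C['E'][:3,:3].T+C['E'][:3,3]
    u=X[:,0]/-X[:,2]; v=-X[:,1]/-X[:,2]; r2=u*u+v*v; s=1+C['k1']*r2
    return np.c_[C['cy']+C['f']*v*s, C['cx']+C['f']*u*s]  # row,col
def ray(C,rc):
    a=np.array([(rc[1]-C['cx'])/C['f'],(rc[0]-C['cy'])/C['f']]); b=a.copy()
    for _ in range(20): b=a/(1+C['k1']*(b@b))
    R=C['E'][:3,:3]; o=-R.T@C['E'][:3,3]; d=R.T@np.array([b[0],-b[1],-1]); return o,d
def onz(C,rc,z):
    o,d=ray(C,rc); return o+d*(z-o[2])/d[2]
def tri(obs): # list of (C,rc)
    A=[];B=[]
    for C,rc in obs:
        o,d=ray(C,rc); d=d/np.linalg.norm(d); M=np.eye(3)-np.outer(d,d); A.append(M);B.append(M@o)
    X=np.linalg.lstsq(np.vstack(A),np.hstack(B),rcond=None)[0]
    res=[np.linalg.norm(proj(C,X)[0]-rc) for C,rc in obs]
    return X,np.round(res,2)
def pose():
    s=env.observe(); return np.array(s['position']),np.array(s['tool_rot'])
E
python3 - <<'E'
from h import *
S,T=cam('scene'),cam('top')
for n in ['knob_mid','dog_top','mallet_head','mallet_grip','mallet','mallet_rest','rail','sprig_mould_mid','cup_mid','timer_mid']:
    o={}
    for c in ['scene','top']:
        r=env.tip_of(c,n); o[c]=r
        print(n,c,[(round(x['conf'],2),np.round(x['point'],1).tolist()) for x in r[:2]])
    if o['scene'] and o['top']:
        X,e=tri([(S,o['scene'][0]['point']),(T,o['top'][0]['point'])]); print('   ',np.round(X,4),e)
print(env.observe()['time_s'])
E
```

```text
knob_mid scene [(0.6, [162.9, 314.0])]
knob_mid top [(0.58, [216.1, 363.1])]
    [0.5456 0.0632 0.09  ] [0.34 0.43]
dog_top scene [(0.4, [185.2, 291.2])]
dog_top top [(0.36, [211.0, 329.3])]
    [0.567  0.1359 0.0473] [2.24 2.69]
mallet_head scene [(0.61, [241.4, 257.3])]
mallet_head top [(0.68, [217.4, 238.5])]
    [0.5371 0.3448 0.0304] [0.25 0.26]
mallet_grip scene [(0.65, [251.5, 261.4])]
mallet_grip top [(0.73, [232.9, 223.0])]
    [0.4977 0.3762 0.049 ] [1.36 1.41]
mallet scene [(0.6, [269.9, 276.7]), (0.2, [239.7, 253.9])]
mallet top [(0.9, [254.0, 211.3])]
    [0.4441 0.3976 0.0431] [0.59 0.6 ]
mallet_rest scene [(0.81, [325.6, 284.8]), (0.52, [241.8, 255.8])]
mallet_rest top [(0.53, [288.1, 179.6]), (0.33, [219.1, 323.0])]
    [ 0.3644  0.478  -0.0142] [0.27 0.25]
rail scene [(0.94, [201.6, 298.0])]
rail top [(0.71, [219.9, 327.4])]
    [ 0.5518  0.1313 -0.0096] [0.19 0.22]
sprig_mould_mid scene [(0.74, [204.1, 288.8])]
sprig_mould_mid top [(0.68, [217.5, 299.0])]
    [0.5405 0.2022 0.0445] [0.66 0.76]
cup_mid scene [(0.66, [166.5, 313.6]), (0.57, [140.5, 277.6])]
cup_mid top []
timer_mid scene [(0.59, [179.3, 245.1])]
timer_mid top [(0.46, [211.4, 329.0])]
    [0.6154 0.1755 0.0675] [25.89 30.88]
1.15
```

```bash
cat >> h.py <<'E'
def shift(target, yaw):
    "world TCP target, world yaw(deg) of tool x -> tool-frame mm and spin"
    p,R=pose(); d=R.T@(np.array(target)-p)*1000
    y0=np.degrees(np.arctan2(R[1,0],R[0,0])); dy=(yaw-y0+180)%360-180
    return np.round(d,1), round(np.radians(-dy),4), 'yaw0',round(y0,2)
E
python3 - <<'E'
from h import *
for t,y in [((0.36,-0.15,0.33),80),((0.465,0.24,0.31),142)]: print(shift(t,y))
C=cam('top');print(onz(C,(212,485),0.1),onz(C,(260,470),0))
E
```

```text
(array([ 309.2, -312.2,  -98.7]), np.float64(-1.1355), 'yaw0', np.float64(14.94))
(array([ 511.2, -662. ,  -78.7]), np.float64(-2.2176), 'yaw0', np.float64(14.94))
[ 0.56859675 -0.21225343  0.1       ] [ 0.47062828 -0.22126722  0.        ]
```

Call:
move_arm:
  moves:
    - [155,-156,-95,-0.5]
    - [309,-312,-99,-1.1]
    - [309,-312,-99,-1.1]
    - [309,-312,-99,-1.1]
    - [309,-312,-99,-1.1]
    - [309,-312,-99,-1.1]
    - [309,-312,-99,-1.1]
    - [309,-312,-99,-1.1]
    - [309,-312,-99,-1.1]
    - [511,-662,-79,-2.2176]
    - [511,-662,-79,-2.2176]
    - [511,-662,-79,-2.2176]
    - [511,-662,-79,-2.2176]
    - [511,-662,-79,-2.2176]
    - [511,-662,-79,-2.2176]
    - [511,-662,-79,-2.2176]
    - [511,-662,-79,-2.2176]
    - [511,-662,-79,-2.2176]
    - [511,-662,-79,-2.2176]
    - [511,-662,-79,-2.2176]
  grip: 0

```text
time_s: 3.15
position: [0.4647, 0.2392, 0.3105]
tool_rot: [[-0.787, 0.616, 0.0], [0.616, 0.787, -0.0], [-0.0, -0.0, -1.0]]
ft_force: [0.3, -0.8, -0.1]
grip_width: 0.0854
```

Run:
```python
from h import *
p,R=pose(); print(p,R.round(3).tolist(),env.observe()['q'])
im=env.get_image('wrist'); cv2.imwrite('pics/w1.png',im[:,:,::-1])
```

```text
[0.46472287 0.23919604 0.31045885] [[-0.787, 0.616, 0.0], [0.616, 0.787, -0.0], [-0.0, -0.0, -1.0]] [ 1.42526421e+01  1.64361883e+01  6.94057178e+01 -1.79267502e-02
  9.41598601e+01 -3.76903603e+01]
```

View pics/w1.png

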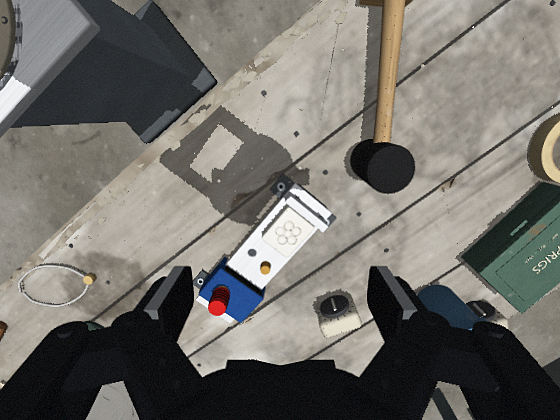

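The wrist view shows the mallet head at about (167,383) with the handle running up, the rail at centre with the peg at (267,265), the free hole at (253,252), the knob at (300,218) and the timer at (310,337).

Run:
```python
from h import *
S,T,W=cam('scene'),cam('top'),cam('wrist',pose())
prev={'knob_mid':[[162.9,314.0],[216.1,363.1]],'dog_top':[[185.2,291.2],[211,329.3]],'mallet_head':[[241.4,257.3],[217.4,238.5]],'mallet_grip':[[251.5,261.4],[232.9,223]],'mallet':[[269.9,276.7],[254,211.3]],'rail':[[201.6,298],[219.9,327.4]],'sprig_mould_mid':[[204.1,288.8],[217.5,299]],'mallet_rest':[[325.6,284.8],[288.1,179.6]]}
for n in prev:
    r=env.tip_of('wrist',n)
    print(n,[(round(x['conf'],2),np.round(x['point'],1).tolist()) for x in r[:2]])
    if r:
        X,e=tri([(S,prev[n][0]),(T,prev[n][1]),(W,r[0]['point'])]); print('   3',np.round(X,4),e)
        X,e=tri([(T,prev[n][1]),(W,r[0]['point'])]); print('   2',np.round(X,4),e)
im=env.get_image('wrist')
for n in ['mallet','rail','dog']:
    r=env.silhouettes('wrist',n); print(n,[(x['conf'],x['point'],x['region'].sum()) for x in r[:2]])
    if r: np.save(f'sil_{n}.npy',r[0]['region'])
c=im[130:340,180:430]; cv2.imwrite('pics/w1z.png',cv2.resize(c[:,:,::-1],None,fx=3,fy=2.8,interpolation=cv2.INTER_CUBIC)[:590,:750])
```

```text
knob_mid [(0.93, [301.4, 223.0])]
   3 [0.5475 0.0658 0.0891] [0.95 1.85 4.71]
   2 [0.5521 0.0618 0.0753] [2.03 3.14]
dog_top [(0.56, [268.5, 266.9])]
   3 [0.5664 0.1362 0.047 ] [2.41 2.51 0.92]
   2 [0.5641 0.1344 0.0438] [1.09 1.68]
mallet_head [(0.79, [164.8, 378.8])]
   3 [0.5363 0.3491 0.0376] [0.87 2.37 4.88]
   2 [0.5239 0.3417 0.0903] [2.17 4.11]
mallet_grip [(0.88, [125.1, 381.7])]
   3 [0.4953 0.3791 0.0541] [1.36 2.31 3.3 ]
   2 [0.4831 0.3668 0.112 ] [1.49 3.  ]
mallet [(0.9, [82.0, 371.2])]
   3 [0.4431 0.3997 0.047 ] [0.84 1.29 2.38]
   2 [0.4391 0.3877 0.0994] [0.46 0.92]
rail [(0.62, [252.9, 257.7])]
   3 [ 0.553   0.1279 -0.0098] [0.88 1.46 3.46]
   2 [0.5441 0.1347 0.0252] [0.11 0.17]
sprig_mould_mid [(0.57, [229.4, 287.6])]
   3 [0.5391 0.2008 0.0434] [0.06 1.61 2.69]
   2 [0.5391 0.2008 0.0433] [1.65 2.64]
mallet_rest []
mallet [(0.72, [140.0, 387.7], np.int64(5186)), (0.51, [3.6, 375.5], np.int64(159))]
rail [(0.64, [267.4, 250.7], np.int64(6575))]
dog [(0.6, [265.2, 262.5], np.int64(134)), (0.37, [301.5, 217.9], np.int64(500))]
```

View pics/w1z.png

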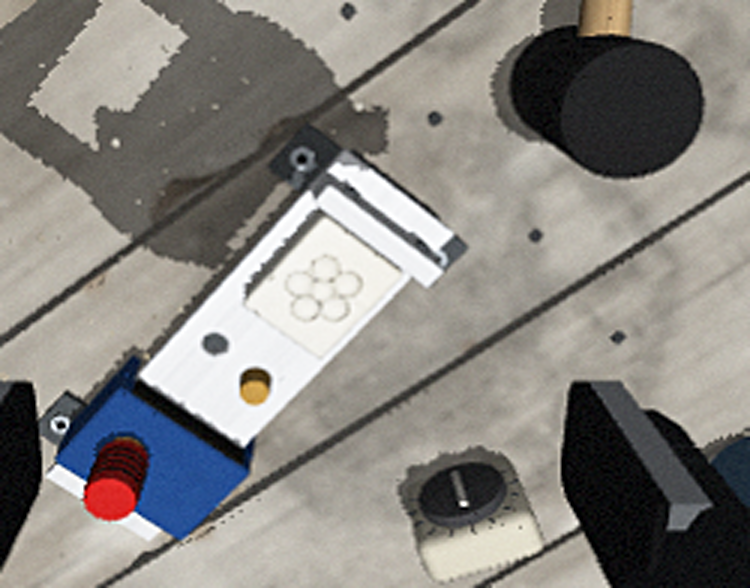

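Run:
```python
from h import *
W=cam('wrist',pose())
print('head',onz(W,(168.2,390.7),.095)); print('peg',onz(W,(265.7,265.3),.045)); print('hole',onz(W,(252.5,251.7),.03)); print('knob',onz(W,(307.5,216.7),.096))
im=env.get_image('top'); cv2.imwrite('pics/t1z.png',cv2.resize(im[180:310,150:400][:,:,::-1],None,fx=3,fy=3,interpolation=cv2.INTER_CUBIC))
```

```text
head [0.53307111 0.35586429 0.095     ]
peg [0.56073906 0.13862476 0.045     ]
hole [0.53609351 0.1308326  0.03      ]
knob [0.55018722 0.06369431 0.096     ]
```

View pics/t1z.png

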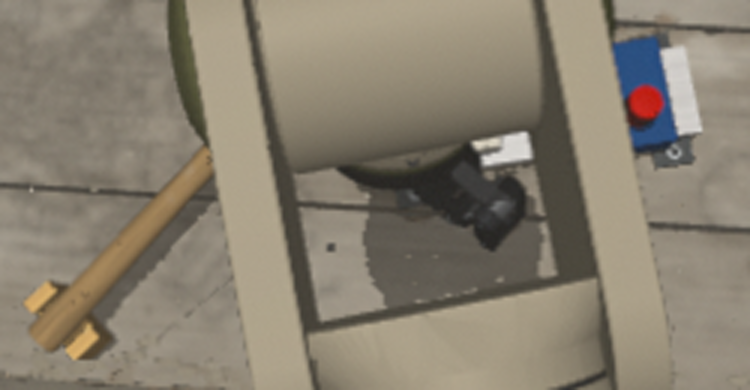

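Run:
```python
import cv2
im=cv2.imread('pics/top0.png'); cv2.imwrite('pics/t0z.png',cv2.resize(im[185:305,145:395],None,fx=3,fy=3,interpolation=cv2.INTER_CUBIC))
```

```text
(no output)
```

View pics/t0z.png

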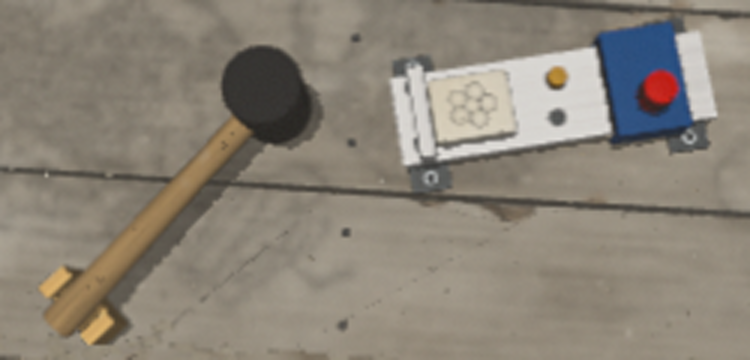

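Run:
```python
from h import *
T=cam('top')
f=lambda x,y:(185+y/3-.33,145+x/3-.33)
for n,x,y,z in [('head',261,85,.095),('peg',557,76,.045),('hole',557,117,.03),('knob',660,86,.096),('h1',228,135,.0475),('h2',78,304,.0475),('railfl',391,80,.03),('railnl',403,165,.03),('railfr',703,32,.03),('railnr',717,117,.03)]:
    print(n,onz(T,f(x,y),z).round(4))
W=cam('wrist',pose())
for n,a,b in [('head',(261,85),(168.2,390.7)),('peg',(557,76),(265.7,265.3)),('hole',(557,117),(252.5,251.7)),('knob',(660,86),(307.5,216.7))]:
    X,e=tri([(T,f(*a)),(W,b)]);print(n,X.round(4),e)
```

```text
head [0.533  0.3523 0.095 ]
peg [0.5642 0.1309 0.045 ]
hole [0.5347 0.128  0.03  ]
knob [0.5498 0.0607 0.096 ]
h1 [0.5021 0.3811 0.0475]
h2 [0.3669 0.4826 0.0475]
railfl [0.5564 0.2597 0.03  ]
railnl [0.4897 0.2461 0.03  ]
railfr [0.6107 0.0134 0.03  ]
railnr [0.5423 0.0017 0.03  ]
head [0.5315 0.3532 0.1006] [0.79 1.52]
peg [0.5711 0.128  0.0167] [0.22 0.33]
hole [0.5372 0.1277 0.0228] [0.5  0.76]
knob [0.5518 0.0598 0.0901] [0.35 0.55]
```

Run:
```python
from h import *
print(shift((0.493,0.384,0.16),143))
```

```text
(array([ 66.5, 130.9, 150.3]), np.float64(-0.0174), 'yaw0', np.float64(142.0))
```

Call:
move_arm:
  moves:
    - [66,131,150,-0.017]
    - [66,131,150,-0.017]
    - [66,131,150,-0.017]
    - [66,131,150,-0.017]
    - [66,131,150,-0.017]
    - [66,131,150,-0.017]

```text
time_s: 4.45
position: [0.493, 0.3843, 0.1589]
tool_rot: [[-0.799, 0.601, -0.002], [0.601, 0.799, -0.001], [0.001, -0.002, -1.0]]
ft_force: [0.4, -0.4, 1.6]
grip_width: 0.0857
```

Run:
```python
from h import *
W=cam('wrist',pose()); print(pose())
im=env.get_image('wrist'); cv2.imwrite('pics/w2.png',im[:,:,::-1])
for n in ['mallet_head','mallet_grip']:
    r=env.tip_of('wrist',n); print(n,[(round(x['conf'],2),np.round(x['point'],1).tolist(),onz(W,x['point'],.0475).round(4)) for x in r[:2]])
```

```text
(array([0.49302573, 0.38434292, 0.15894809]), array([[-0.79925719,  0.60098461, -0.0023332 ],
       [ 0.60098822,  0.79925672, -0.00135949],
       [ 0.0010478 , -0.00248881, -0.99999635]]))
mallet_head []
mallet_grip [(0.74, [208.9, 280.8], array([0.4949, 0.385 , 0.0475]))]
```

View pics/w2.png

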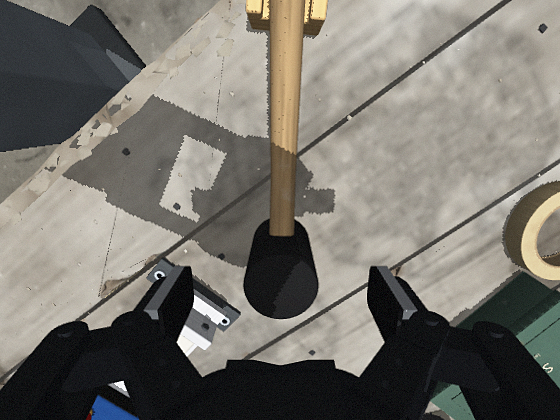

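The handle is nearly centred between the fingers (col 283–287, head top around (282,281)). I'll fit the head cylinder and handle edges to refine this.

Run:
```python
from h import *
W=cam('wrist',pose()); im=cv2.imread('pics/w2.png'); g=im.max(2)
m=np.zeros((420,560),bool); m[212:325,235:330]=(g[212:325,235:330]<45)
n,l,st,_=cv2.connectedComponentsWithStats(m.astype(np.uint8)); k=1+np.argmax(st[1:,4]); m=l==k; print(st[k])
t=np.linspace(0,2*np.pi,60,endpoint=False); ci=np.c_[np.cos(t),np.sin(t)]*.03
def hull(x,y):
    P=np.vstack([np.c_[ci+[x,y],np.full(60,z)] for z in (0,.095)])
    q=proj(W,P)[:,::-1]; h=cv2.convexHull(q.astype(np.float32)); M=np.zeros((420*4,560*4),np.uint8)
    cv2.fillConvexPoly(M,np.round((h*4+1.5)).astype(np.int32),1); return cv2.resize(M.astype(np.float32),(560,420),interpolation=cv2.INTER_AREA)
best=min(((np.abs(hull(x,y)-m).sum(),x,y) for x in np.arange(.525,.545,.001) for y in np.arange(.342,.364,.001)))
print(best)
M=hull(*best[1:])
o=im.copy(); cs,_=cv2.findContours((M>.5).astype(np.uint8),0,1); cv2.drawContours(o,cs,-1,(0,0,255),1); cs,_=cv2.findContours(m.astype(np.uint8),0,1); cv2.drawContours(o,cs,-1,(0,255,0),1)
cv2.imwrite('pics/w2z.png',cv2.resize(o[190:330,200:360],None,fx=4,fy=4))
# handle edges rows
hsv=cv2.cvtColor(im,cv2.COLOR_BGR2HSV)
pts=[]
for r in range(40,215,15):
    wd=(hsv[r,255:315,1]>70); c=np.where(wd)[0]+255; print(r,c.min(),c.max(),(c.min()+c.max())/2)
    if r<140: 
        w=onz(W,(r,(c.min()+c.max())/2),.0475); pts.append(w)
pts=np.array(pts); v=pts[0]-pts[-1]; print(pts.round(4)[[0,-1]],np.degrees(np.arctan2(v[1],v[0])))
```

```text
[ 244  219   74  100 5297]
(np.float32(904.5), np.float64(0.537), np.float64(0.35300000000000004))
40 270 302 286.0
55 270 301 285.5
70 270 300 285.0
85 270 299 284.5
100 270 299 284.5
115 270 298 284.0
130 271 297 284.0
145 271 296 283.5
160 271 296 283.5
175 271 295 283.0
190 271 294 282.5
205 270 294 282.0
[[0.3918 0.468  0.0475]
 [0.4446 0.4265 0.0475]] 141.839134151537
```

View pics/w2z.png

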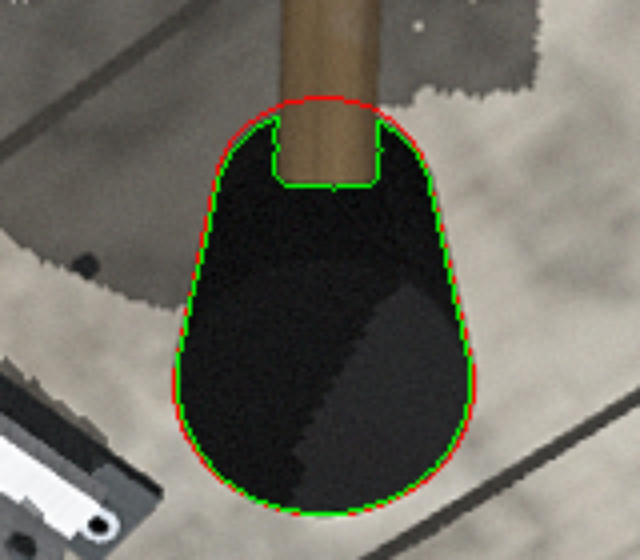

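Run:
```python
from h import *
print(shift((0.4965,0.3852,0.031),141.9))
```

```text
(array([ -0.5,   2.7, 131.3]), np.float64(0.0179), 'yaw0', np.float64(142.93))
```

Call:
move_arm:
  moves:
    - [-0.5,2.5,45,0.018]
    - [-0.5,2.5,90,0.018]
    - [-0.5,2.5,115,0.018]
    - [-0.5,2.5,130,0.018]
    - [-0.5,2.5,130,0.018]
    - [-0.5,2.5,130,0.018]

```text
time_s: 5.2
position: [0.4964, 0.3853, 0.0322]
tool_rot: [[-0.787, 0.617, 0.002], [0.617, 0.787, 0.001], [-0.001, 0.002, -1.0]]
ft_force: [-0.3, 0.1, -0.3]
grip_width: 0.0854
```

Call:
move_arm:
  moves:
    - [0,0,0,0]
    - [0,0,0,0]
    - [0,0,0,0]
    - [0,0,0,0]
    - [0,0,0,0]
    - [0,0,0,0]
  grip: 1
  grip_force: 100

```text
time_s: 5.8
position: [0.4955, 0.3857, 0.0311]
tool_rot: [[-0.787, 0.616, 0.001], [0.616, 0.787, 0.0], [-0.0, 0.001, -1.0]]
ft_force: [-1.9, -0.2, 5.1]
grip_width: 0.0244
```

Run:
```python
from h import *
print(pose())
im=env.get_image('wrist'); cv2.imwrite('pics/w3.png',im[:,:,::-1])
```

```text
(array([0.49550068, 0.38565606, 0.03110418]), array([[-7.87396373e-01,  6.16446640e-01,  7.01019038e-04],
       [ 6.16446942e-01,  7.87396377e-01,  3.36443533e-04],
       [-3.44580365e-04,  6.97055460e-04, -9.99999698e-01]]))
```

View pics/w3.png

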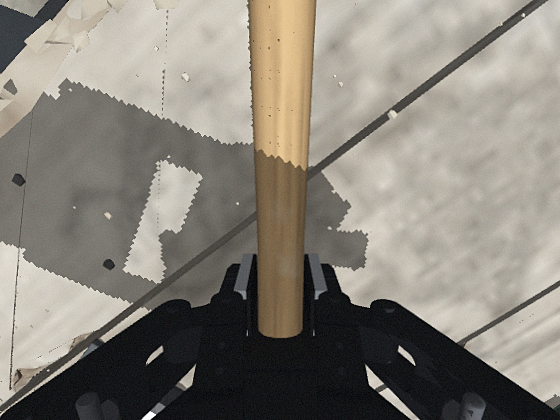

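Call:
move_arm:
  moves:
    - [0,0,-10,0]
    - [0,0,-25,0]
    - [0,0,-50,0]
    - [0,0,-90,0]
    - [0,0,-110,0]
    - [0,0,-110,0]
    - [0,0,-110,0]

```text
time_s: 6.55
position: [0.4948, 0.3853, 0.1394]
tool_rot: [[-0.787, 0.616, -0.002], [0.616, 0.787, -0.001], [0.001, -0.002, -1.0]]
ft_force: [-1.0, -0.9, -4.4]
grip_width: 0.0241
```

Run:
```python
from h import *
print(pose(),env.observe()['ft_force'],env.observe()['wrist_torque'])
for n in ['wrist','scene']:
    im=env.get_image(n); cv2.imwrite(f'pics/{n}4.png',im[:,:,::-1])
a=cv2.imread('pics/scene4.png')[120:360,170:400]; b=cv2.imread('pics/wrist4.png')
cv2.imwrite('pics/c4.png',np.hstack([cv2.resize(a,(403,420)),b[:,100:480]]))
```

```text
(array([0.49479804, 0.38528667, 0.13935983]), array([[-7.87432674e-01,  6.16398773e-01, -1.52890994e-03],
       [ 6.16400195e-01,  7.87432722e-01, -7.12966106e-04],
       [ 7.64442284e-04, -1.50383319e-03, -9.99998577e-01]])) [-0.97649182 -0.88040283 -4.4333554 ] [0.03343809 0.02274814 0.01947328]
```

View pics/c4.png

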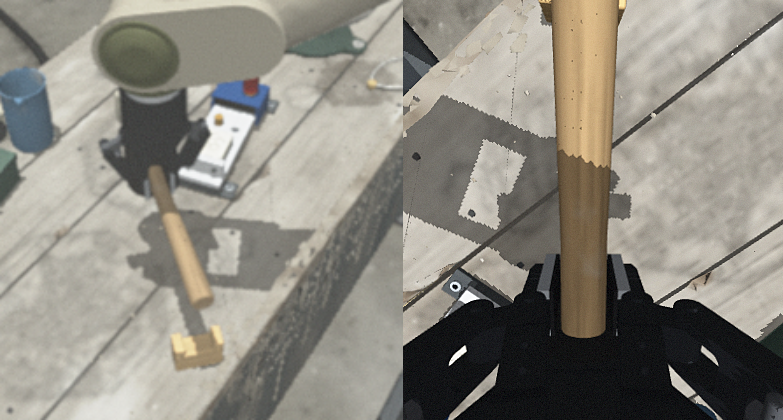

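Run:
```python
from h import *
print(shift((0.549,0.2324,0.165),192.3))
```

```text
(array([-137. ,  -86.8,  -26.6]), np.float64(-0.8789), 'yaw0', np.float64(141.94))
```

Call:
move_arm:
  moves:
    - [-35,-22,-25,-0.13]
    - [-70,-44,-26,-0.3]
    - [-105,-66,-26,-0.45]
    - [-137,-87,-26,-0.6]
    - [-137,-87,-26,-0.75]
    - [-137,-87,-26,-0.879]
    - [-137,-87,-26,-0.879]
    - [-137,-87,-26,-0.879]
    - [-137,-87,-26,-0.879]

```text
time_s: 7.55
position: [0.5494, 0.2328, 0.1657]
tool_rot: [[-0.978, -0.211, -0.001], [-0.211, 0.978, -0.0], [0.001, -0.0, -1.0]]
ft_force: [0.2, -0.4, -3.6]
grip_width: 0.0244
```

Run:
```python
from h import *
print(pose())
im=env.get_image('wrist'); cv2.imwrite('pics/w5.png',im[:,:,::-1])
```

```text
(array([0.5493604 , 0.23279411, 0.16573244]), array([[-9.77554971e-01, -2.10677772e-01, -1.07455509e-03],
       [-2.10677630e-01,  9.77555562e-01, -2.45215160e-04],
       [ 1.10209869e-03, -1.33265786e-05, -9.99999393e-01]]))
```

View pics/w5.png

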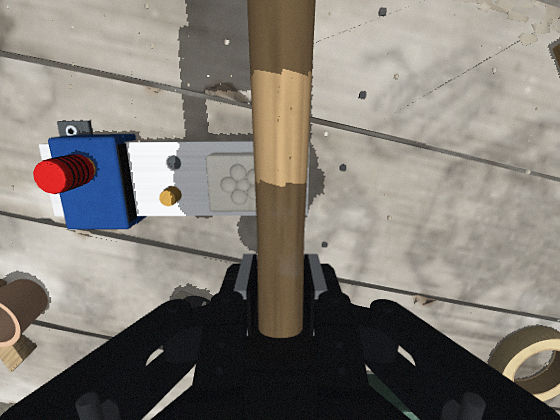

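The rail runs level in this view, with the knob top at (175,50), the peg at (195,168), the hole at (161,174) and the mould at (182,235). I'll zoom in to measure.

Run:
```python
from h import *
im=cv2.imread('pics/w5.png'); cv2.imwrite('pics/w5z.png',cv2.resize(im[110:240,25:265],None,fx=3.3,fy=3.3,interpolation=cv2.INTER_CUBIC)[:,:792])
```

```text
(no output)
```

View pics/w5z.png

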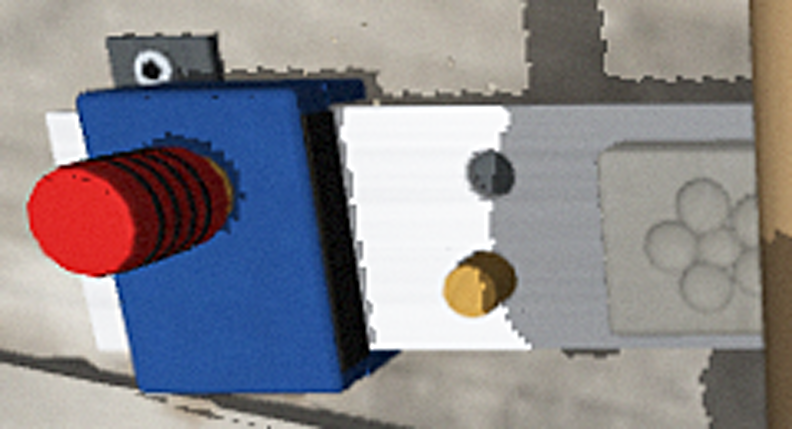

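Run:
```python
from h import *
W=cam('wrist',pose())
f=lambda x,y:(110+y/3.3-.35,25+x/3.3-.35)
for n,x,y,z in [('peg',471,290,.045),('pegbase',491,271,.03),('hole',491,175,.03),('knobtop',82,220,.096),('nearL',345,106,.03),('nearR',750,102,.03),('far1',380,350,.03),('far2',525,350,.03),('cf_near',300,90,.052),('cf_far',345,388,.052),('ct_nl',80,92,.052),('ct_fl',140,390,.052),('mould_n',600,150,.056),('mould_f',610,333,.056)]:
    print(n,onz(W,f(x,y),z).round(4))
```

```text
peg [0.5652 0.1327 0.045 ]
pegbase [0.5635 0.133  0.03  ]
hole [0.5358 0.13   0.03  ]
knobtop [0.55   0.0621 0.096 ]
nearL [0.5252 0.088  0.03  ]
nearR [0.5011 0.1973 0.03  ]
far1 [0.5945 0.1031 0.03  ]
far2 [0.5853 0.1455 0.03  ]
cf_near [0.5196 0.0865 0.052 ]
cf_far [0.5983 0.1033 0.052 ]
ct_nl [0.5316 0.0296 0.052 ]
ct_fl [0.6115 0.0458 0.052 ]
mould_n [0.5181 0.1644 0.056 ]
mould_f [0.5654 0.1739 0.056 ]
```

Run:
```python
from h import *
print(shift((0.5136,0.1234,0.15),192.1))
```

```text
(array([ 58.1, -99.4,  16. ]), np.float64(0.0018), 'yaw0', np.float64(-167.8))
```

Call:
move_arm:
  moves:
    - [20,-34,2,0.002]
    - [40,-70,6,0.002]
    - [58,-99,12,0.002]
    - [58,-99,15,0.002]
    - [58,-99,15,0.002]
    - [58,-99,15,0.002]

```text
time_s: 8.2
position: [0.5144, 0.1241, 0.1515]
tool_rot: [[-0.977, -0.211, 0.001], [-0.211, 0.977, 0.0], [-0.001, 0.0, -1.0]]
ft_force: [-0.1, 0.3, -4.6]
grip_width: 0.0241
```

Run:
```python
from h import *
print(pose(), env.observe()['ft_force'],env.observe()['wrist_torque']); print(shift((0.5136,0.1234,0.09),192.1))
for n in ['wrist','scene','top']:
    im=env.get_image(n); cv2.imwrite(f'pics/{n}6.png',im[:,:,::-1])
a=cv2.imread('pics/scene6.png')[120:240,210:350]; b=cv2.imread('pics/wrist6.png')
cv2.imwrite('pics/c6.png',np.hstack([cv2.resize(a,(490,420),interpolation=cv2.INTER_CUBIC),b[:,130:430]]))
```

```text
(array([0.51442034, 0.1241443 , 0.15151676]), array([[-9.77444436e-01, -2.11191724e-01,  6.55585351e-04],
       [-2.11191640e-01,  9.77444655e-01,  1.95411406e-04],
       [-6.82067669e-04,  5.25496458e-05, -9.99999766e-01]])) [-0.13371524  0.34524599 -4.55236704] [-0.01655435  0.04295079 -0.00997052]
(array([ 1. , -0.6, 61.5]), np.float64(0.0016), 'yaw0', np.float64(-167.81))
```

View pics/c6.png

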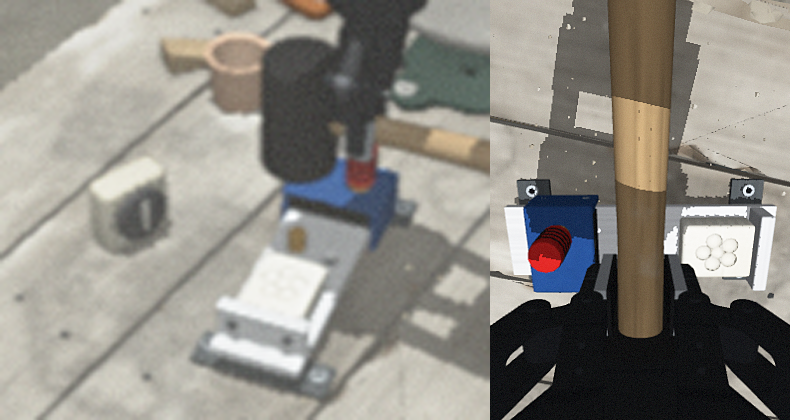

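The head is above the peg, between the carriage and the mould, and the handle points toward the robot. Descending in stages.

Call:
move_arm:
  moves:
    - [0,0,30,0]
    - [0,0,50,0]
    - [0,0,62,0]
    - [0,0,68,0]
    - [0,0,70,0]
    - [0,0,70,0]

```text
time_s: 8.95
position: [0.5144, 0.1237, 0.0817]
tool_rot: [[-0.977, -0.212, 0.001], [-0.212, 0.977, -0.0], [-0.001, -0.0, -1.0]]
ft_force: [0.5, 0.6, -3.0]
grip_width: 0.0244
```

Run:
```python
from h import *
print(pose()[0], env.observe()['ft_force'],env.observe()['wrist_torque'])
for n in ['wrist','scene','top']:
    im=env.get_image(n); cv2.imwrite(f'pics/{n}7.png',im[:,:,::-1])
a=cv2.imread('pics/scene7.png')[140:240,230:340]; b=cv2.imread('pics/wrist7.png')
cv2.imwrite('pics/c7.png',np.hstack([cv2.resize(a,(462,420),interpolation=cv2.INTER_CUBIC),b[:,120:440]]))
```

```text
[0.51435278 0.12372023 0.08166004] [ 0.47555664  0.59152176 -2.99353587] [0.00060124 0.03743089 0.01322327]
```

View pics/c7.png

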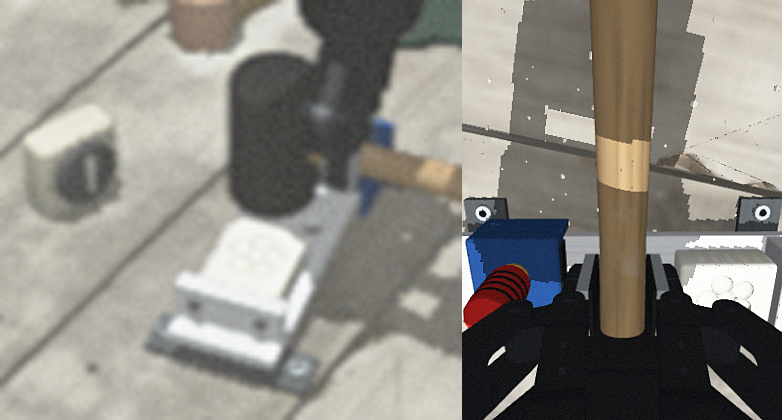

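Call:
move_arm:
  moves:
    - [0,0,2,0]
    - [0,0,4,0]
    - [0,0,6,0]
    - [0,0,7.5,0]
    - [0,0,9,0]
    - [0,0,10.5,0]
    - [0,0,12,0]
    - [0,0,12,0]

```text
time_s: 9.9
position: [0.514, 0.1235, 0.0691]
tool_rot: [[-0.977, -0.211, -0.0], [-0.211, 0.977, 0.0], [0.0, 0.0, -1.0]]
ft_force: [-0.6, -0.3, -0.9]
grip_width: 0.0246
```

Run:
```python
from h import *
print(pose()[0], env.observe()['ft_force'],env.observe()['wrist_torque'])
```

```text
[0.51404502 0.1234913  0.06914617] [-0.63653759 -0.27352993 -0.88465924] [-0.07611456  0.15122799 -0.04413837]
```

Call:
move_arm:
  moves:
    - [0,0,1.5,0]
    - [0,0,3,0]
    - [0,0,4.5,0]
    - [0,0,6,0]
    - [0,0,7,0]
    - [0,0,8,0]
    - [0,0,8,0]

```text
time_s: 10.6
position: [0.5141, 0.1235, 0.0612]
tool_rot: [[-0.977, -0.211, -0.0], [-0.211, 0.977, 0.0], [0.0, 0.0, -1.0]]
ft_force: [-1.2, -0.1, -0.4]
grip_width: 0.0242
```

Run:
```python
from h import *
print(pose()[0], env.observe()['ft_force'],env.observe()['wrist_torque'])
```

```text
[0.51409177 0.12352904 0.06118952] [-1.22917182 -0.12324801 -0.44588246] [-0.03797421  0.1544102  -0.01451073]
```

Call:
move_arm:
  moves:
    - [0,0,0.5,0]
    - [0,0,1,0]
    - [0,0,1.5,0]
    - [0,0,2,0]
    - [0,0,2,0]
    - [0,0,2,0]

```text
time_s: 11.2
position: [0.5139, 0.1234, 0.0607]
tool_rot: [[-0.977, -0.211, 0.001], [-0.211, 0.977, -0.0], [-0.001, -0.0, -1.0]]
ft_force: [-8.2, -2.3, 14.5]
grip_width: 0.0242
```

Run:
```python
from h import *
print(pose()[0], env.observe()['ft_force'],env.observe()['wrist_torque'])
```

```text
[0.5139481  0.1234339  0.06066577] [-8.2263637  -2.34606707 14.47706507] [-0.20104783  1.05204134 -0.00278251]
```

Contact with the rail top shows as +19 N with no further travel. I'll lift straight up and check the peg.

Call:
move_arm:
  moves:
    - [0,0,-10,0]
    - [0,0,-30,0]
    - [0,0,-60,0]
    - [0,0,-100,0]
    - [0,0,-105,0]
    - [-20,40,-106,0]
    - [-40,75,-106,0]
    - [-58,99,-106,0]
    - [-58,99,-106,0]
    - [-58,99,-106,0]

```text
time_s: 12.2
position: [0.5494, 0.2328, 0.164]
tool_rot: [[-0.977, -0.212, -0.002], [-0.212, 0.977, -0.001], [0.002, -0.0, -1.0]]
ft_force: [0.2, 0.5, -4.1]
grip_width: 0.0237
```

Run:
```python
from h import *
print(pose()[0], env.observe()['ft_force'],env.observe()['wrist_torque'])
W=cam('wrist',pose())
im=env.get_image('wrist')[:,:,::-1]; cv2.imwrite('pics/w8.png',im); cv2.imwrite('pics/w8z.png',cv2.resize(im[110:240,25:265],None,fx=3.3,fy=3.3,interpolation=cv2.INTER_CUBIC)[:,:792])
im=env.get_image('scene')[:,:,::-1]; cv2.imwrite('pics/s8.png',im)
```

```text
[0.54940534 0.23276486 0.16402094] [ 0.22249983  0.54107792 -4.08561553] [-0.0046342   0.05898623  0.00652919]
```

View pics/w8z.png

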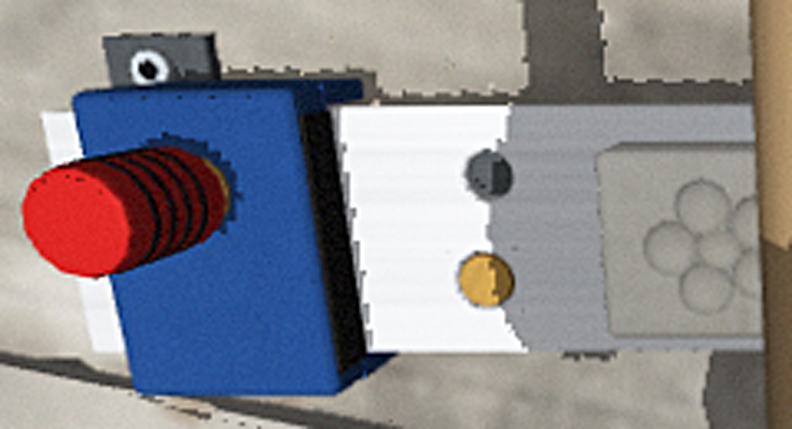

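View pics/w8.png

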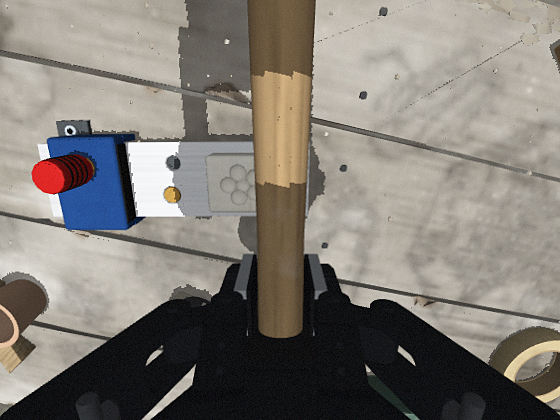

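View pics/s8.png

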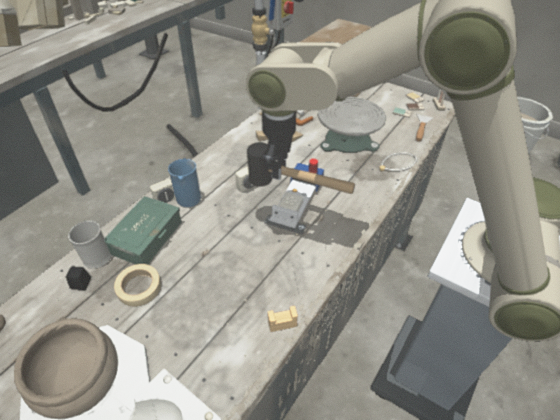

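The peg shows as a plain disc with no side visible at zoom (486,279), so it looks flush. Now I'll return the mallet to its rest by retracing the moves.

Run:
```python
from h import *
W=cam('wrist',pose()); f=lambda x,y:(110+y/3.3-.35,25+x/3.3-.35)
h=onz(W,f(489,174),.03)
for z in (.03,.032,.034): 
    p=onz(W,f(486,279),z); d=p-h; print(z,p.round(4),d.round(4), np.round([d@[.978,.21,0],d@[-.21,.978,0]],4))
print(shift((0.4955,0.3857,0.1311),141.94))
```

```text
0.03 [0.5656 0.1312 0.03  ] [0.0303 0.0024 0.    ] [ 0.0302 -0.004 ]
0.032 [0.5649 0.1318 0.032 ] [0.0297 0.0031 0.002 ] [ 0.0297 -0.0032]
0.034 [0.5643 0.1324 0.034 ] [0.029  0.0037 0.004 ] [ 0.0291 -0.0025]
(array([ 20.3, 161.8,  33.6]), np.float64(0.8765), 'yaw0', np.float64(-167.84))
```

Call:
move_arm:
  moves:
    - [4,35,2,0.14]
    - [8,70,5,0.28]
    - [13,110,15,0.42]
    - [17,140,25,0.57]
    - [20.5,162,33,0.7]
    - [20.5,162,33,0.82]
    - [20.5,162,33,0.8765]
    - [20.5,162,33,0.8765]
    - [20.5,162,33,0.8765]

```text
time_s: 13.2
position: [0.4958, 0.3858, 0.1324]
tool_rot: [[-0.788, 0.616, -0.0], [0.616, 0.788, -0.0], [0.0, -0.0, -1.0]]
ft_force: [0.6, -0.2, -3.7]
grip_width: 0.0239
```

Run:
```python
from h import *
print(pose()[0]);print(shift((0.4955,0.3857,0.0311),141.94))
im=env.get_image('wrist')[:,:,::-1]; b=env.get_image('scene')[:,:,::-1]
cv2.imwrite('pics/c9.png',np.hstack([cv2.resize(b[140:350,180:340],(320,420)),im[:,100:480]]))
```

```text
[0.49581542 0.38578509 0.13239485]
(array([  0.2,  -0.3, 101.3]), np.float64(0.0012), 'yaw0', np.float64(142.01))
```

View pics/c9.png

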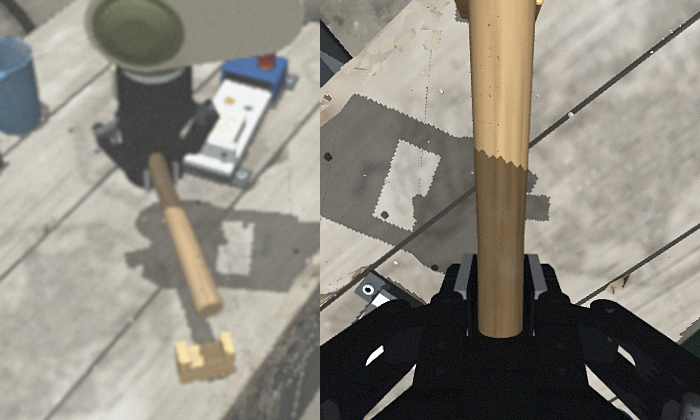

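Call:
move_arm:
  moves:
    - [0,0,35,0]
    - [0,0,70,0]
    - [0,0,85,0]
    - [0,0,94,0]
    - [0,0,98,0]
    - [0,0,100,0]
    - [0,0,101.5,0]
    - [0,0,101.5,0]
    - [0,0,101.5,0]

```text
time_s: 14.2
position: [0.4958, 0.3867, 0.0314]
tool_rot: [[-0.788, 0.616, 0.001], [0.616, 0.788, 0.0], [-0.0, 0.001, -1.0]]
ft_force: [0.1, -0.1, -3.9]
grip_width: 0.0244
```

Call:
move_arm:
  moves:
    - [0,0,0.5,0]
    - [0,0,1,0]
    - [0,0,1.5,0]
    - [0,0,1.5,0]

```text
time_s: 14.6
position: [0.4958, 0.3867, 0.0311]
tool_rot: [[-0.788, 0.616, 0.002], [0.616, 0.788, 0.001], [-0.001, 0.001, -1.0]]
ft_force: [-3.7, -2.1, 9.5]
grip_width: 0.0243
```

Contact with the bench. I'll back off slightly and release.

Call:
move_arm:
  moves:
    - [0,0,-1,0]
    - [0,0,-1,0]

```text
time_s: 14.8
position: [0.4958, 0.3867, 0.0312]
tool_rot: [[-0.788, 0.616, 0.001], [0.616, 0.788, 0.001], [-0.0, 0.001, -1.0]]
ft_force: [-2.1, -1.1, 5.9]
grip_width: 0.0241
```

Call:
move_arm:
  moves:
    - [0,0,0,0]
    - [0,0,0,0]
    - [0,0,0,0]
    - [0,0,0,0]
    - [0,0,0,0]
    - [0,0,0,0]
    - [0,0,0,0]
  grip: 0

```text
time_s: 15.5
position: [0.4956, 0.3865, 0.0303]
tool_rot: [[-0.788, 0.616, -0.0], [0.616, 0.788, -0.0], [0.0, -0.0, -1.0]]
ft_force: [0.8, -0.3, -0.1]
grip_width: 0.0856
```

Call:
move_arm:
  moves:
    - [0,0,-10,0]
    - [0,0,-30,0]
    - [0,0,-70,0]
    - [0,0,-120,0]
    - [0,0,-130,0]
    - [0,0,-130,0]
    - [0,0,-130,0]

```text
time_s: 16.2
position: [0.4951, 0.3863, 0.1594]
tool_rot: [[-0.788, 0.616, -0.002], [0.616, 0.788, -0.001], [0.001, -0.002, -1.0]]
ft_force: [-0.4, -0.7, -1.3]
grip_width: 0.0854
```

Run:
```python
from h import *
print(pose()[0])
im=env.get_image('wrist')[:,:,::-1]; b=env.get_image('scene')[:,:,::-1]
cv2.imwrite('pics/c10.png',np.hstack([cv2.resize(b[140:350,180:340],(320,420)),im[:,100:480]]))
# target above knob: rail yaw 12.1
rx=np.array([.978,.21,0]); ry=np.array([-.21,.978,0])
hole=np.array([.5355,.1297,0]); k=hole-.07*ry; print('knob est',k)
print(shift((k[0],k[1],0.17),192.1))
```

```text
[0.4950671  0.38625819 0.1593579 ]
knob est [0.5502  0.06124 0.     ]
(array([-243.7, -222. ,  -11.1]), np.float64(-0.8749), 'yaw0', np.float64(141.97))
```

View pics/c10.png

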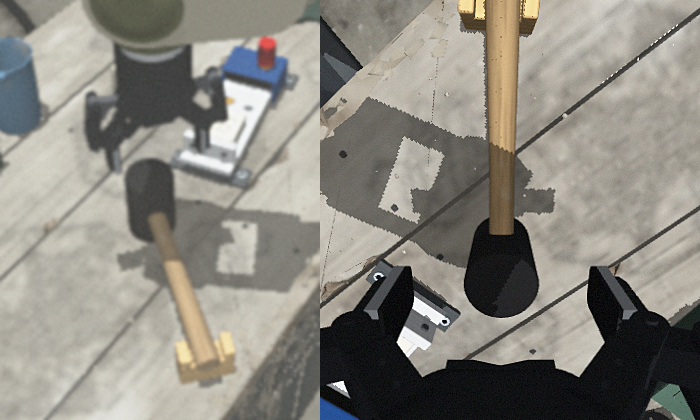

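The mallet stands upright with its handle back in the rest notch. Next I'll move over the knob.

Call:
move_arm:
  moves:
    - [-30,-28,-11,-0.14]
    - [-60,-56,-11,-0.28]
    - [-95,-87,-11,-0.42]
    - [-130,-119,-11,-0.56]
    - [-165,-151,-11,-0.7]
    - [-205,-187,-11,-0.82]
    - [-243.7,-222,-11,-0.875]
    - [-243.7,-222,-11,-0.875]
    - [-243.7,-222,-11,-0.875]
    - [-243.7,-222,-11,-0.875]

```text
time_s: 17.3
position: [0.5503, 0.0624, 0.1706]
tool_rot: [[-0.978, -0.21, -0.002], [-0.21, 0.978, 0.001], [0.002, 0.001, -1.0]]
ft_force: [-0.4, 0.5, 0.1]
grip_width: 0.0856
```

Run:
```python
from h import *
print(pose()); W=cam('wrist',pose())
im=env.get_image('wrist')[:,:,::-1]
cv2.imwrite('pics/w11.png',im)
for n in ['knob_mid']:
    r=env.tip_of('wrist',n); print(n,[(round(x['conf'],2),np.round(x['point'],1).tolist(),onz(W,x['point'],.077).round(4)) for x in r[:2]])
hsv=cv2.cvtColor(im,cv2.COLOR_BGR2HSV); m=((hsv[:,:,1]>170)&((hsv[:,:,0]<8)|(hsv[:,:,0]>172))&(hsv[:,:,2]>140)).astype(np.uint8)
n,l,st,ce=cv2.connectedComponentsWithStats(m); k=1+np.argmax(st[1:,4]); print(st[k],ce[k])
```

```text
(array([0.55034738, 0.06241854, 0.17058756]), array([[-9.77754442e-01, -2.09746059e-01, -1.68558475e-03],
       [-2.09747237e-01,  9.77755486e-01,  5.53121676e-04],
       [ 1.53207465e-03,  8.94363919e-04, -9.99998426e-01]]))
knob_mid [(0.86, [211.3, 278.9], array([0.5489, 0.0621, 0.077 ]))]Traceback (most recent call last):
  File "<stdin>", line 8, in <module>
    return _wrapfunc(a, 'argmax', axis=axis, out=out, **kwds)
    return bound(*args, **kwds)
ValueError: attempt to get argmax of an empty sequence
```

View pics/w11.png

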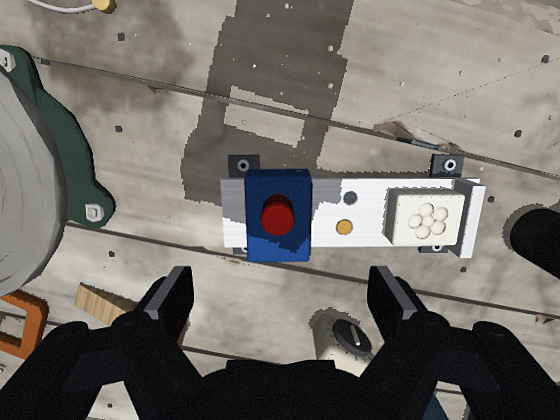

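Run:
```python
from h import *
W=cam('wrist',pose()); im=cv2.imread('pics/w11.png')
hsv=cv2.cvtColor(im,cv2.COLOR_BGR2HSV).astype(int); m=np.zeros((420,560),np.uint8); s=(slice(180,250),slice(245,312))
b=im[s].astype(int); m[s]=((b[:,:,2]>2*b[:,:,1])&(b[:,:,2]>b[:,:,0]*1.5)&(b[:,:,2]>40))
n,l,st,ce=cv2.connectedComponentsWithStats(m); k=1+np.argmax(st[1:,4]); print(st[k],ce[k])
for rc in [(218,278),(219,278)]: print(onz(W,rc,.096).round(4))
cv2.imwrite('pics/w11z.png',cv2.resize(im[170:260,220:360],None,fx=5,fy=5,interpolation=cv2.INTER_CUBIC))
f=lambda x,y:(170+y/5-.4,220+x/5-.4)
```

```text
[261 194  33  42 938] [277.29637527 217.01385928]
[0.5486 0.0619 0.096 ]
[0.5494 0.062  0.096 ]
```

View pics/w11z.png

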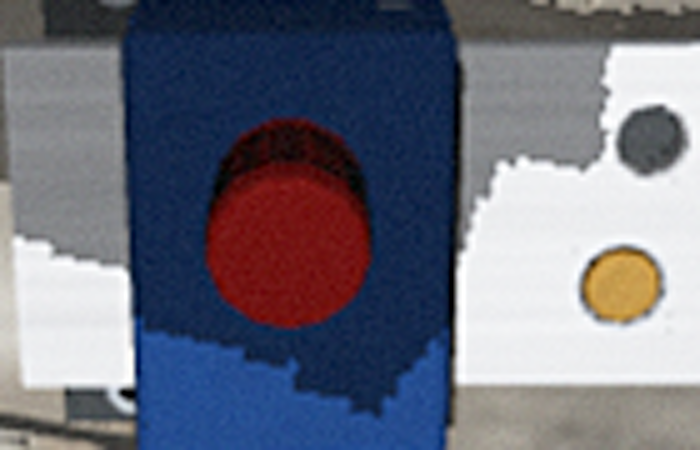

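Run:
```python
from h import *
W=cam('wrist',pose())
f=lambda x,y:(170+y/5-.4,220+x/5-.4)
k=onz(W,f(288,246),.096);h=onz(W,f(650,139),.03);print(k,h,h-k,np.degrees(np.arctan2(-(h-k)[0],(h-k)[1])))
for a,b in [((5,45),(605,43)),((20,386),(690,383))]:
    v=onz(W,f(*b),.03)-onz(W,f(*a),.03); print(v,np.degrees(np.arctan2(-v[0],v[1])))
print(shift((k[0],k[1],0.061),192.1))
```

```text
[0.54939025 0.06141553 0.096     ] [0.53546327 0.12976308 0.03      ] [-0.01392698  0.06834755 -0.066     ] 11.517320762728609
[-0.02452567  0.11154216  0.        ] 12.400751902246125
[-2.95515911e-02  1.33852597e-01 -5.55111512e-17] 12.449881800719773
(array([  1.2,  -1.4, 110. ]), np.float64(0.0018), 'yaw0', np.float64(-167.8))
```

Call:
move_arm:
  moves:
    - [1,-1,40,-0.002]
    - [1,-1,75,-0.002]
    - [1,-1,95,-0.002]
    - [1,-1,105,-0.002]
    - [1,-1,109,-0.002]
    - [1,-1,109,-0.002]
    - [1,-1,109,-0.002]

```text
time_s: 18.1
position: [0.5506, 0.0606, 0.0634]
tool_rot: [[-0.977, -0.212, 0.002], [-0.212, 0.977, -0.0], [-0.002, -0.001, -1.0]]
ft_force: [-0.7, 0.1, 0.8]
grip_width: 0.0855
```

Call:
move_arm:
  moves:
    - [0,0,0,0]
    - [0,0,0,0]
    - [0,0,0,0]
    - [0,0,0,0]
    - [0,0,0,0]
    - [0,0,0,0]
  grip: 1
  grip_force: 70

```text
time_s: 18.7
position: [0.5501, 0.0603, 0.0627]
tool_rot: [[-0.977, -0.212, 0.0], [-0.212, 0.977, -0.0], [-0.0, -0.0, -1.0]]
ft_force: [-1.6, -1.6, 5.1]
grip_width: 0.0245
```

Run:
```python
from h import *
print(pose()); print(env.observe()['ft_force'],env.observe()['wrist_torque'])
im=env.get_image('wrist')[:,:,::-1]; b=env.get_image('scene')[:,:,::-1]
cv2.imwrite('pics/c12.png',np.hstack([cv2.resize(b[130:250,240:360],(420,420)),im[:,100:480]]))
```

```text
(array([0.55012936, 0.06029911, 0.06269734]), array([[-9.77347967e-01, -2.11638281e-01,  4.34968393e-04],
       [-2.11638335e-01,  9.77348049e-01, -8.17413928e-05],
       [-4.07815903e-04, -1.71945771e-04, -9.99999902e-01]]))
[-1.64974798 -1.60434927  5.07288544] [-0.05121367  0.25990584  0.01657721]
```

View pics/c12.png

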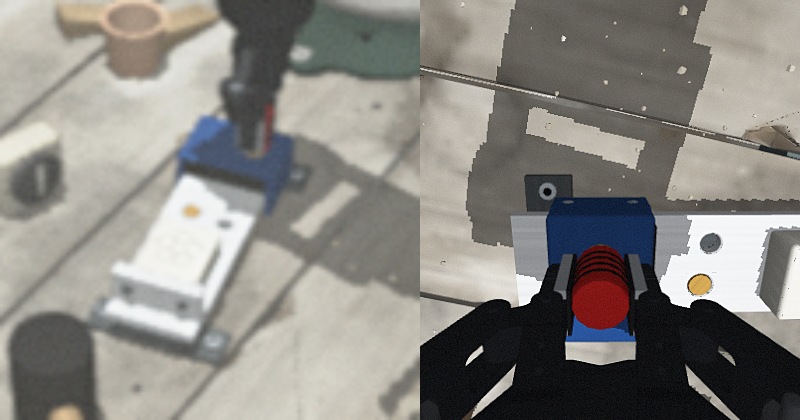

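The knob is gripped centrally. I'll raise it 13 mm.

Call:
move_arm:
  moves:
    - [0,0,-3,0]
    - [0,0,-6,0]
    - [0,0,-9,0]
    - [0,0,-12,0]
    - [0,0,-13,0]
    - [0,0,-13,0]

```text
time_s: 19.4
position: [0.55, 0.0603, 0.0754]
tool_rot: [[-0.977, -0.212, -0.0], [-0.212, 0.977, -0.0], [0.0, -0.0, -1.0]]
ft_force: [2.6, -0.7, -6.0]
grip_width: 0.0243
```

Run:
```python
from h import *
print(pose()[0]); print(env.observe()['ft_force'],env.observe()['wrist_torque'])
im=env.get_image('wrist')[:,:,::-1]; b=env.get_image('scene')[:,:,::-1]
cv2.imwrite('pics/c13.png',np.hstack([cv2.resize(b[130:250,240:360],(420,420)),im[:,100:480]]))
```

```text
[0.55000344 0.0603008  0.07535189]
[ 2.59105869 -0.72359577 -5.99572681] [-0.17041818 -0.38446103  0.01325987]
```

View pics/c13.png

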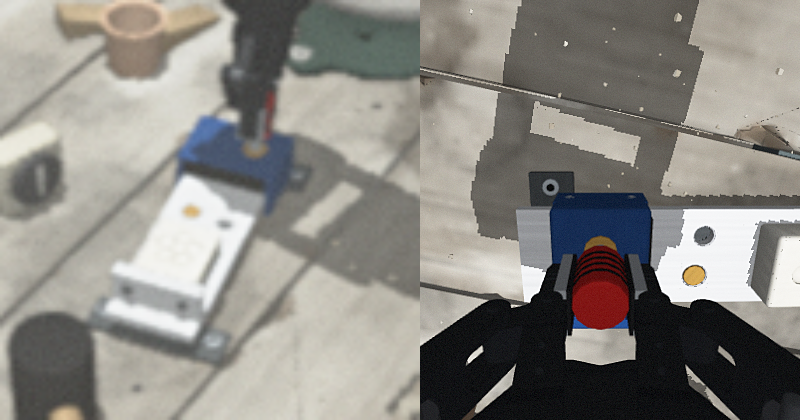

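The plunger is up: the brass stem shows at (600,243) and the spring force reads −6 N. Sliding halfway, then I'll check the forces.

Call:
move_arm:
  moves:
    - [0,3,0,0]
    - [0,8,0,0]
    - [0,14,0,0]
    - [0,21,0,0]
    - [0,28,0,0]
    - [0,35,0,0]
    - [0,35,0,0]

```text
time_s: 20.2
position: [0.5422, 0.0959, 0.0753]
tool_rot: [[-0.977, -0.213, -0.0], [-0.213, 0.977, 0.001], [0.0, 0.001, -1.0]]
ft_force: [0.8, 2.8, -6.6]
grip_width: 0.0243
```

Run:
```python
from h import *
print(pose()[0]); f=np.array(env.observe()['ft_force']);print(f,f@[.977,.213,0],f@[-.213,.977,0],env.observe()['wrist_torque'])
im=env.get_image('wrist')[:,:,::-1]
cv2.imwrite('pics/w14.png',im)
```

```text
[0.54222096 0.09588643 0.07531786]
[ 0.78208525  2.78516064 -6.57027095] 1.3573365069439545 2.554517791132025 [ 0.24837797 -0.20764842 -0.07682521]
```

View pics/w14.png

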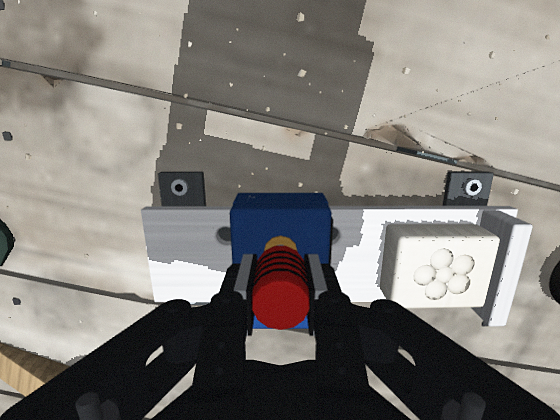

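Call:
move_arm:
  moves:
    - [0,7,0,0]
    - [0,15,0,0]
    - [0,23,0,0]
    - [0,29,0,0]
    - [0,33,0,0]
    - [0,34.5,0,0]
    - [0,34.5,0,0]
    - [0,34.5,0,0]

```text
time_s: 21.05
position: [0.5351, 0.1285, 0.0753]
tool_rot: [[-0.977, -0.212, -0.0], [-0.212, 0.977, 0.001], [0.0, 0.001, -1.0]]
ft_force: [-0.0, 1.3, -6.8]
grip_width: 0.024
```

Call:
move_arm:
  moves:
    - [0,0,2,0]
    - [0,0,3.5,0]
    - [0,0,5,0]
    - [0,0,6,0]
    - [0,0,6,0]

```text
time_s: 21.55
position: [0.5352, 0.1283, 0.0691]
tool_rot: [[-0.977, -0.212, -0.0], [-0.212, 0.977, 0.0], [0.0, 0.0, -1.0]]
ft_force: [-1.3, 0.4, -6.4]
grip_width: 0.0243
```

Run:
```python
from h import *
print(pose()[0]); f=np.array(env.observe()['ft_force']);print(f,f@[.977,.213,0],f@[-.213,.977,0],env.observe()['wrist_torque'])
im=env.get_image('wrist')[:,:,::-1]
cv2.imwrite('pics/w15.png',im)
```

```text
[0.53523764 0.12826371 0.06914537]
[-1.30624415  0.4303222  -6.3690828 ] -1.1845419055101953 0.6986547978986429 [ 0.30084562  0.15323349 -0.01196047]
```

View pics/w15.png

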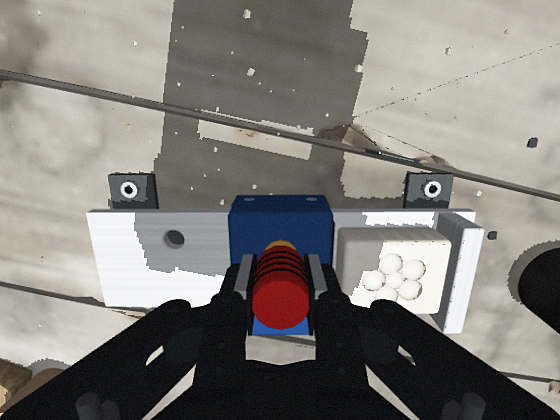

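z corresponds to about 6 mm of plunger, below the 9 mm rest height, and the spring load is still carried by the gripper, so the pin is entering the hole. I'll continue down.

Call:
move_arm:
  moves:
    - [0,0,2,0]
    - [0,0,4,0]
    - [0,0,5.5,0]
    - [0,0,6.5,0]
    - [0,0,6.5,0]
    - [0,0,6.5,0]

```text
time_s: 22.2
position: [0.5353, 0.1282, 0.0628]
tool_rot: [[-0.977, -0.212, -0.0], [-0.212, 0.977, -0.0], [0.0, -0.0, -1.0]]
ft_force: [-2.1, 1.5, -4.2]
grip_width: 0.0245
```

Run:
```python
from h import *
print(pose()[0]); f=np.array(env.observe()['ft_force']);print(f,f@[.977,.213,0],f@[-.213,.977,0],env.observe()['wrist_torque'])
```

```text
[0.53526147 0.12824349 0.06281632]
[-2.12015214  1.53249027 -4.2404178 ] -1.744968217523141 1.9488353955156539 [ 0.2307832   0.27510021 -0.07338014]
```

Call:
move_arm:
  moves:
    - [0,0,0.5,0]
    - [0,0,1,0]
    - [0,0,1.5,0]
    - [0,0,1.5,0]
    - [0,0,1.5,0]

```text
time_s: 22.7
position: [0.5354, 0.1282, 0.0627]
tool_rot: [[-0.977, -0.212, 0.001], [-0.212, 0.977, -0.0], [-0.001, -0.0, -1.0]]
ft_force: [-6.9, -0.3, 9.9]
grip_width: 0.0243
```

Run:
```python
from h import *
print(pose()[0]); f=np.array(env.observe()['ft_force']);print(f,f@[.977,.213,0],f@[-.213,.977,0],env.observe()['wrist_torque'])
im=env.get_image('wrist')[:,:,::-1]; b=env.get_image('scene')[:,:,::-1]
cv2.imwrite('pics/s16.png',b); cv2.imwrite('pics/w16.png',im)
cv2.imwrite('pics/c16.png',np.hstack([cv2.resize(b[130:250,240:360],(420,420)),im[:,100:480]]))
```

```text
[0.53543065 0.12823722 0.06267227]
[-6.91377857 -0.34159352  9.85520952] -6.827521085627006 1.1388979624467364 [ 0.12207773  1.12502553 -0.00540842]
```

View pics/c16.png

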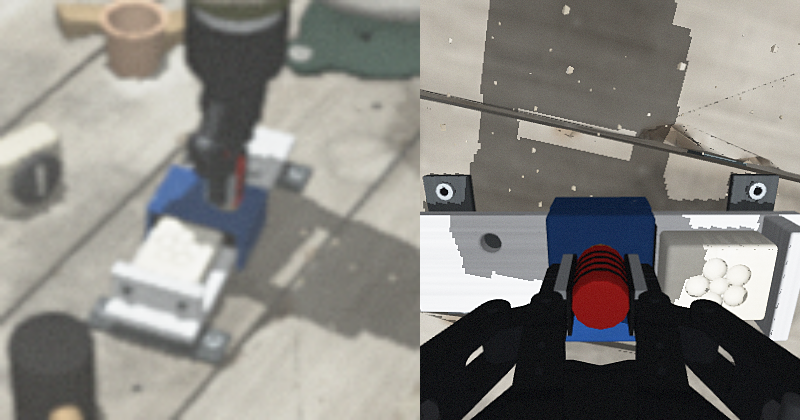

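View pics/s16.png

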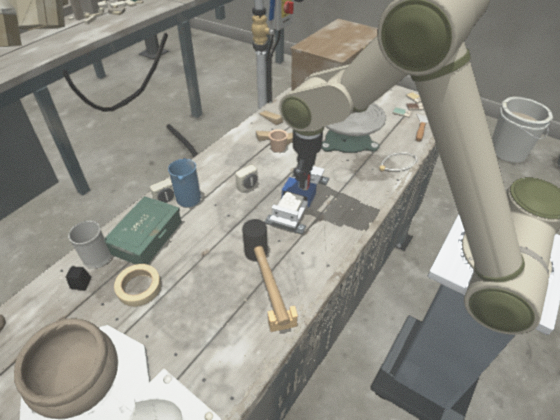

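Run:
```python
import cv2
a=cv2.imread('pics/scene0.png');b=cv2.imread('pics/s16.png')
import numpy as np
# shift of mould, timer, cup, mallet patches between start and now
for n,(r,c,h,w) in dict(timer=(165,233,30,30),cup=(125,265,32,32),mould=(193,272,36,40),mallet=(215,240,120,64)).items():
    t=a[r:r+h,c:c+w]; s=b[r-8:r+h+8,c-8:c+w+8]; m=cv2.matchTemplate(s,t,cv2.TM_CCOEFF_NORMED); _,v,_,p=cv2.minMaxLoc(m); print(n,round(v,3),p[0]-8,p[1]-8)
```

```text
timer 0.997 0 0
cup 0.669 -1 0
mould 0.725 0 0
mallet 0.971 -1 0
```

The timer, mould, cup and mallet all match their starting positions to within a pixel. Handing in.

Run:
```python
from rig import env
o=env.observe(); print(o['time_s'],o['position'],o['ft_force'],o['grip_width']); print(env.close_job())
```

```text
22.8 [0.53544222 0.1282429  0.06267058] [-6.63375034  0.27537529  9.77255719] 0.024426562635559177
the job is handed in; nothing more can be done
None
```

The job is done and was handed in at 22.8 s, with the gripper still holding the red knob and the lock pin down in the next hole.

- **Peg:** I pressed the brass peg down with the mallet head until the head met the rail top, which showed as about 19 N and no further travel. Seen from above afterwards, the peg is a plain disc with no side showing. Its position fits a top at z = 0.030, which is flush.
- **Mallet:** It is back in its starting place, standing on its head with the handle in the rest.
- **Carriage and pin:** I raised the knob about 13 mm, slid the carriage about 70 mm towards the mould, and lowered the knob until it stopped. The knob stopped at 0.0627 m, the same height as when the pin was home in the first hole. It reads about 10 N upward there, and the brass stem no longer shows. I did not test the lock by pushing the carriage sideways.
- **Mould, cup and timer:** All three matched the starting picture to within 1 pixel. The match was weak for the cup (0.67) and the mould (0.73); I put that down to changed shadows and the arm in view, and neither looks moved.

The early estimates of the peg position from the top and the wrist cameras differed by several millimetres. I settled that with a closer wrist view before pressing.

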